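Put the red battery packs on their chargers

ROBOT

A 6-joint arm with a two-finger parallel gripper is mounted at the origin on the work surface. World frame = base frame: x ahead of the robot, y to its left, z up, the work surface at z = 0. Lengths are in m, angles in rad, forces in N, time in s.
With the tool pointing down it reaches from about 0.375 to 0.975 m from the base axis. Payload 3.8 kg.
Tool frame: the origin (TCP) lies midway between the tips of the shut fingers; the grasp point (between the pads) lies 19 mm behind it; z points along the fingers, y is the line along which they close (so a half turn about z gives the same grasp; the last joint's range is limited). The gripper opens to 88 mm and grips with 3 to 60 N. Pads are 18 mm wide; open, the fingers measure 123 mm over their backs; the gripper's body (75 mm by 187 mm) begins 45 mm behind the grasp point.
Start: joints at [-1.282, 0.264, 1.604, -0, 1.274, -0.037], TCP at [0.216, -0.639, 0.239] pointing down, gripper open.
Joint ranges: [-2.63, 2.63], [-0.94, 2.18], [0.31, 2.57], [-1.31, 4.45], [0, 2.66], [-2.55, 2.55]. Speed limits (rad/s): [2.57, 2.57, 3.14, 3.14, 3.14, 3.14].

INTERFACE

Orientations are given as a 3x3 rotation matrix whose columns are the frame's x, y, z axes.
In Python, from station import r gives the robot as it stands. Calls block until the motion is done:
- r.goto(position, orientation): joint-space move of the TCP to a pose.
- r.servo_line(position, rate=0.15, rotation=None): straight line of the TCP; rotation=None keeps the orientation; rate is the mean speed in m/s.
- r.movej(angles): joint-space move.
- r.grip(opening, newtons=None): finger opening in m; newtons is the grip in N (None keeps the last); returns when the fingers have stopped.
- r.sleep(seconds).
- r.inverse_kinematics(position, orientation): joint angles nearest the present ones, or None.
- r.observe(): the state.
- r.read_camera(name): name is "scene" or "top"; returns the picture (480x640x3 uint8, red, green, blue); there is no depth.
- r.get_calibration(name): a dict with "camera_matrix" (3x3 intrinsics, pixels), "world_to_cam" (4x4, takes a point from world to camera coordinates). Camera axes: x right, y down, z forward; pixel columns grow to the right and rows downward; lengths in m; the calibration is good to about 2 mm. A picture is of the moment at which its call begins. get_calibration takes no time and is no camera call.
A pose or a line that the arm cannot do raises r.Unreachable and nothing moves.
- r.finish_job(): hands the job in; it is judged then, once.
The state is a dict: "clock": time; "qpos": joint angles; "joint_vel": joint speeds; "effort": joint torques, N m; "ee_pos": TCP position; "ee_rot": TCP orientation; "wrist_force": force on the tool from outside, world axes, zero at the start; "wrist_torque": the same for the moment, N m; "width": finger opening in m; "finger_force": force on a finger pad.
Only numpy, scipy, OpenCV 4.12 (cv2) and the standard library are available. Lean on these libraries where they do the work, as an engineer would, in place of code of your own. Each camera call takes 0.05 s, during which the arm holds its last target. There are 200 camera calls.

TASK

Put each of the four red battery packs into the bay of the charger whose panel has the same colour as the mark on top of the pack: yellow, blue, green and white, each pack upright and fully down in its bay. Set them down, do not drop them in. Leave the two black packs where they stand, whatever their marks.

Things in the scene. Friction and masses are not known exactly. Their poses are not given: they have to be found in the camera images.
- pack_yellow: Red battery pack with a yellow mark: block 76 mm long (x) by 46 wide (y) by 50 high, straight sides; on it a terminal block 50 x 30 x 8 mm with a yellow top (58 mm overall). Origin: centre of the underside, z up. 0.2 to 0.45 kg, loose on the bench, both ends alike.
- pack_blue: Red battery pack with a blue mark: block 76 mm long (x) by 46 wide (y) by 50 high, straight sides; on it a terminal block 50 x 30 x 8 mm with a blue top (58 mm overall). Origin: centre of the underside, z up. 0.2 to 0.45 kg, loose on the bench, both ends alike.
- pack_green: Red battery pack with a green mark: block 76 mm long (x) by 46 wide (y) by 50 high, straight sides; on it a terminal block 50 x 30 x 8 mm with a green top (58 mm overall). Origin: centre of the underside, z up. 0.2 to 0.45 kg, loose on the bench, both ends alike.
- pack_white: Red battery pack with a white mark: block 76 mm long (x) by 46 wide (y) by 50 high, straight sides; on it a terminal block 50 x 30 x 8 mm with a white top (58 mm overall). Origin: centre of the underside, z up. 0.2 to 0.45 kg, loose on the bench, both ends alike.
- dock_yellow: Grey charger with a yellow panel, fixed. Open-topped bay 94 mm (x) by 64 (y), walls 4 mm; bay floor 14 mm, rim 26 mm above the bench. Beyond the bay, at x = 51 to 81 mm, a panel block 72 mm wide, 33 high, its top yellow. Origin: at bench level under the bay's centre; a seated pack's origin is 14 mm above it. A pack may lie either end first.
- dock_blue: Grey charger with a blue panel, fixed. Open-topped bay 94 mm (x) by 64 (y), walls 4 mm; bay floor 14 mm, rim 26 mm above the bench. Beyond the bay, at x = 51 to 81 mm, a panel block 72 mm wide, 33 high, its top blue. Origin: at bench level under the bay's centre; a seated pack's origin is 14 mm above it. A pack may lie either end first.
- dock_green: Grey charger with a green panel, fixed. Open-topped bay 94 mm (x) by 64 (y), walls 4 mm; bay floor 14 mm, rim 26 mm above the bench. Beyond the bay, at x = 51 to 81 mm, a panel block 72 mm wide, 33 high, its top green. Origin: at bench level under the bay's centre; a seated pack's origin is 14 mm above it. A pack may lie either end first.
- dock_white: Grey charger with a white panel, fixed. Open-topped bay 94 mm (x) by 64 (y), walls 4 mm; bay floor 14 mm, rim 26 mm above the bench. Beyond the bay, at x = 51 to 81 mm, a panel block 72 mm wide, 33 high, its top white. Origin: at bench level under the bay's centre; a seated pack's origin is 14 mm above it. A pack may lie either end first.
- black_pack_a: Black battery pack, to be left alone, shaped like the red ones: block 76 mm long (x) by 46 wide (y) by 50 high, straight sides; on it a terminal block 50 x 30 x 8 mm with a yellow top (58 mm overall). Origin: centre of the underside, z up. 0.2 to 0.45 kg, loose on the bench, both ends alike.
- black_pack_b: Black battery pack, to be left alone, shaped like the red ones: block 76 mm long (x) by 46 wide (y) by 50 high, straight sides; on it a terminal block 50 x 30 x 8 mm with a blue top (58 mm overall). Origin: centre of the underside, z up. 0.2 to 0.45 kg, loose on the bench, both ends alike.
Mind the look-alikes: they are no part of the job. What is shaped like the dock_white but orange is not meant. What is shaped like the pack_white but pink or turquoise is not meant.

How it is judged:
By the outcome, as a careful person would: the job done as asked, in the order asked, and still so for the second after the job is handed in, with the robot touching nothing.
It also fails if it takes over 104 s, if anything falls off the work surface, if the arm or the gripper's body presses on something with over 40 N, if the wrist force passes 120 N, or if a joint passes its speed limit or range.

## Working session

There is one attempt and no reset: what is moved stays moved. The work goes in short steps, each a Python script; the robot and the scene stay as the last script left them, time stands still between calls to the robot, and variables do not carry over. Pictures are saved under pics/ and viewed, at most 14 in all, crops included, and the job is handed in when it is done.

```bash
mkdir -p pics; ls
python3 - <<'E'
from station import r
import cv2
for n in("scene","top"):
    im=r.read_camera(n); cv2.imwrite(f"pics/{n}0.png",im[:,:,::-1])
    c=r.get_calibration(n); print(n,c["camera_matrix"],c["world_to_cam"])
o=r.observe();print(o["clock"],o["ee_pos"],o["ee_rot"],o["width"])
E
```

```text
pics
scene [[533.05951928   0.         318.13994211]
 [  0.         533.05951928 232.98519218]
 [  0.           0.           1.        ]] [[ 0.86591769  0.50013867  0.00691796 -0.36261654]
 [ 0.40205488 -0.68773893 -0.60445599 -0.21183028]
 [-0.29755407  0.52619053 -0.7966085   1.63881576]
 [ 0.          0.          0.          1.        ]]
top [[608.72754052   0.         316.14769673]
 [  0.         608.72754052 250.31101206]
 [  0.           0.           1.        ]] [[ 0.00413691 -0.99997009 -0.00653435 -0.03817581]
 [-0.99856583 -0.00378213 -0.053404    0.46144512]
 [ 0.05337769  0.00674591 -0.99855161  1.59121091]
 [ 0.          0.          0.          1.        ]]
0.1 [ 0.21584264 -0.63887661  0.23752274] [[ 9.47415207e-01  3.20006431e-01 -5.57013912e-04]
 [ 3.20006901e-01 -9.47413202e-01  1.95138214e-03]
 [ 9.67324985e-05 -2.02701741e-03 -9.99997941e-01]] 0.08801707026780986
```

View pics/top0.png

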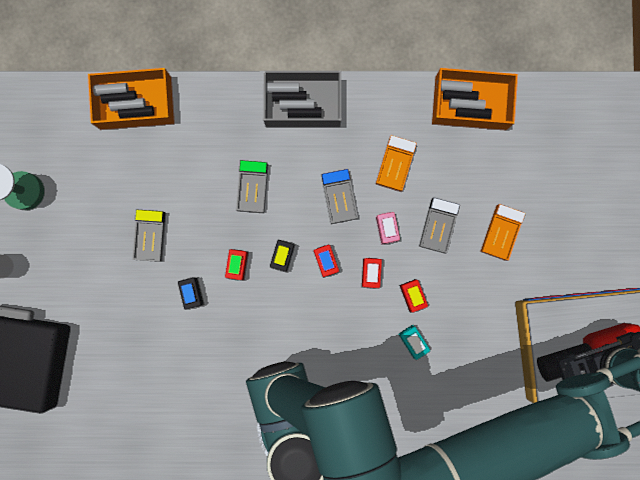

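View pics/scene0.png

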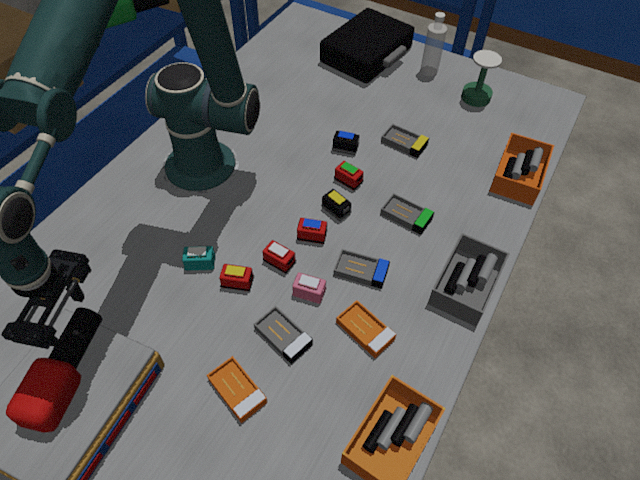

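The top view shows the red packs at green (236,265), blue (327,261), white (372,272) and yellow (414,296). The grey docks' panels are at yellow (150,215), green (253,167), blue (336,177) and white (445,206). The scene view shows the same items: packs green (349,168), blue (312,223), white (280,247), yellow (236,271); panels yellow (419,145), green (423,218), blue (382,272), white (297,346).

```bash
cat > vis.py <<'E'
import numpy as np, cv2
from station import r
H={'yellow':(20,38),'blue':(100,125),'green':(45,80)}
C={n:r.get_calibration(n) for n in("scene","top")}
def P(n): return C[n]["camera_matrix"]@C[n]["world_to_cam"][:3]
def blob(im,col,seed):
    h=cv2.cvtColor(im,cv2.COLOR_RGB2HSV); sv=h[seed[1],seed[0]]
    if col=='white': m=(h[...,1]<50)&(h[...,2]>max(int(sv[2])-25,150))
    else: m=(h[...,0]>=H[col][0])&(h[...,0]<=H[col][1])&(h[...,1]>110)&(h[...,2]>70)
    k,l,s,c=cv2.connectedComponentsWithStats(m.astype(np.uint8),connectivity=4)
    i=l[seed[1],seed[0]]
    assert i, (col,seed,sv)
    return (l==i), c[i], s[i,4]
def plane(n,px,z):
    M=P(n); Hm=np.c_[M[:,0],M[:,1],M[:,2]*z+M[:,3]]
    return cv2.perspectiveTransform(np.float64(px).reshape(-1,1,2),np.linalg.inv(Hm)).reshape(-1,2)
def tri(a,b): # top px, scene px
    X=cv2.triangulatePoints(P("top"),P("scene"),np.float64(a),np.float64(b)).ravel(); return X[:3]/X[3]
def axis(n,m,z):
    ys,xs=np.nonzero(m); p=plane(n,np.c_[xs,ys],z); c=p.mean(0)
    w,v=np.linalg.eigh(np.cov((p-c).T)); return c,np.arctan2(v[1,1],v[0,1]),np.sqrt(12*w[::-1])
E
python3 - <<'E'
from vis import *
import json
S={'pack':{'yellow':((414,296),(236,271)),'blue':((327,261),(312,223)),'green':((236,265),(349,168)),'white':((372,272),(280,247))},
'dock':{'yellow':((150,215),(419,145)),'blue':((336,177),(382,272)),'green':((253,167),(423,218)),'white':((445,206),(297,346))}}
T=r.read_camera("top");Q=r.read_camera("scene");out={}
for k in S:
  for c,(a,b) in S[k].items():
    mt,ct,at=blob(T,c,a); ms,cs,as_=blob(Q,c,b)
    X=tri(ct,cs); z=.058 if k=='pack' else .033
    A=axis("top",mt,z);B=axis("scene",ms,z)
    print(k,c,X.round(4),at,as_,'top',A[0].round(4),np.degrees(A[1]).round(1),A[2].round(3),'sc',B[0].round(4),np.degrees(B[1]).round(1),B[2].round(3))
v=cv2.resize(T[150:320,120:480],None,fx=2.2,fy=2.2,interpolation=cv2.INTER_CUBIC);cv2.imwrite("pics/crop1.png",v[:,:,::-1])
E
```

```text
pack yellow [ 0.3442 -0.2901  0.0541] 199 170 top [ 0.3447 -0.2892] -159.1 [0.047 0.028] sc [ 0.3456 -0.2923] -158.5 [0.047 0.027]
pack blue [ 0.4341 -0.0622  0.0543] 176 119 top [ 0.4339 -0.0622] -160.8 [0.046 0.025] sc [ 0.4358 -0.0646] -159.4 [0.044 0.025]
pack green [0.423  0.172  0.0546] 179 91 top [0.423  0.1715] 171.5 [0.046 0.026] sc [0.4243 0.1689] 172.6 [0.045 0.024]
pack white [ 0.4027 -0.1805  0.0545] 178 147 top [ 0.4029 -0.18  ] 175.3 [0.046 0.025] sc [ 0.4038 -0.1827] 175.5 [0.046 0.026]
dock yellow [0.5513 0.4038 0.0251] 277 140 top [0.5506 0.4016] 86.3 [0.069 0.028] sc [0.5533 0.3953] 87.2 [0.07  0.028]
dock blue [ 0.6554 -0.0864  0.0256] 283 245 top [ 0.6545 -0.086 ] 101.3 [0.071 0.027] sc [ 0.6565 -0.0913] 101.6 [0.069 0.028]
dock green [0.682  0.1311 0.026 ] 275 192 top [0.6809 0.1305] 85.6 [0.07  0.027] sc [0.6829 0.1252] 85.6 [0.068 0.028]
dock white [ 0.5782 -0.3733  0.028 ] 240 280 top [ 0.578 -0.372] 75.1 [0.066 0.025] sc [ 0.579  -0.3755] 74.9 [0.066 0.025]
```

View pics/crop1.png

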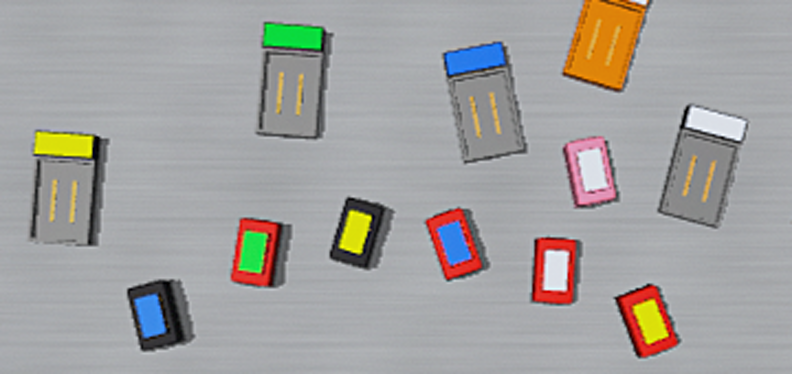

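```bash
cat > act.py <<'E'
import numpy as np
from station import r
d=np.radians
PK={'yellow':(.3447,-.2898,20.9),'blue':(.4344,-.0628,19.7),'green':(.4234,.1708,-8.2),'white':(.4031,-.1807,-4.6)}
DK={'yellow':(.5515,.4003,-3.4),'blue':(.655,-.087,11.4),'green':(.6815,.1295,-4.4),'white':(.5782,-.3728,-15)} # panel centres
TIP=.022
def R(t): c,s=np.cos(t),np.sin(t); return np.array([[c,s,0],[s,-c,0],[0,0,-1.]])
def best(p,deg):
    o=[]
    for t in (d(deg),d(deg)+np.pi):
        q=r.inverse_kinematics(p,R(t))
        if q is not None:o.append((abs(q[5]),t))
    return R(min(o)[1])
def log(s):
    o=r.observe();print(s,round(o['clock'],1),np.round(o['ee_pos'],4),np.round(o['wrist_force'],1),round(o['width'],4),np.round(o['finger_force'],1))
    return o
def pick(c):
    x,y,a=PK[c]; p=np.array([x,y,.15]); r.grip(.068); r.goto(p,best(p,a))
    p[2]=TIP; r.servo_line(p,.12); r.grip(.03,30); log('gripped '+c)
    p[2]=.15; r.servo_line(p,.15); return log('lifted')
def place(c):
    x,y,a=DK[c]; p=np.array([x-.066*np.cos(d(a)),y-.066*np.sin(d(a)),.15])
    r.goto(p,best(p,a)); p[2]=TIP+.014+.012; r.servo_line(p,.15); r.sleep(.2); f0=log('over')['wrist_force']
    for i in range(9):
        p[2]-=.002; r.servo_line(p,.03)
        f=r.observe()['wrist_force']-f0
        if np.linalg.norm(f)>2.5: break
    log('contact %d'%i)
def release():
    r.grip(.062); o=log('open'); p=np.array(o['ee_pos']); p[2]=.15; r.servo_line(p,.15); log('up')
E
python3 - <<'E'
from act import *
import cv2
pick('yellow'); cv2.imwrite('pics/s1.png',r.read_camera('scene')[:,:,::-1])
place('yellow'); cv2.imwrite('pics/s2.png',r.read_camera('scene')[:,:,::-1])
E
```

```text
gripped yellow 3.8 [ 0.3451 -0.2901  0.0225] [-1.  -0.5  2.4] 0.0459 30.0
lifted 4.8 [ 0.3439 -0.2891  0.1488] [ 0.5 -0.3 -3.7] 0.0455 30.0
over 8.4 [0.4866 0.405  0.0496] [-0.7  0.5 -2.7] 0.0458 30.0
contact 5 9.9 [0.4861 0.4046 0.0365] [ 0.4 -0.3  1.1] 0.0454 30.0
```

View pics/s2.png

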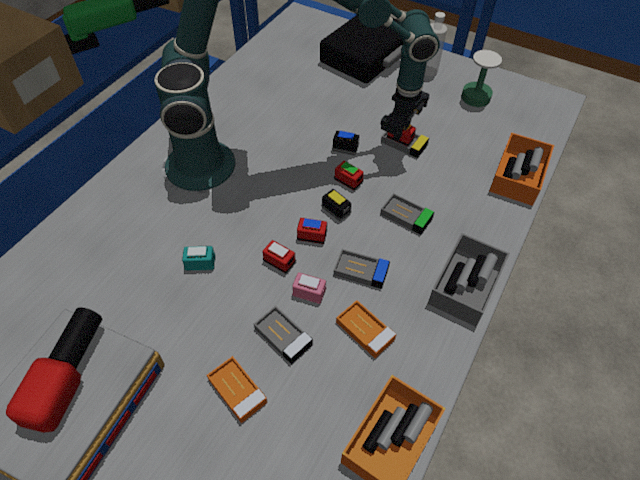

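The picture shows the yellow pack in the dock at (402,135), with the gripper above it. Contact came at the bay-floor height, so it is seated. I'll go on and stop if a contact comes high.

Run:
```python
from act import *
import cv2
release()
for c in('blue','green','white'):
    o=pick(c)
    assert .043<o['width']<.05
    place(c)
    assert r.observe()['ee_pos'][2]<.040
    release()
p=[.216,-.6,.24];r.goto(p,best(np.array(p),18))
log('end')
T=r.read_camera('top');cv2.imwrite('pics/t3.png',cv2.resize(T[150:320,120:480],None,fx=2.2,fy=2.2,interpolation=cv2.INTER_CUBIC)[:,:,::-1])
Q=r.read_camera('scene');cv2.imwrite('pics/s3.png',cv2.resize(Q[110:420,170:470],None,fx=1.9,fy=1.9,interpolation=cv2.INTER_CUBIC)[:,:,::-1])
```

```text
open 10.4 [0.4856 0.4042 0.036 ] [ 0.5 -0.3  1.3] 0.0621 0.0
up 11.3 [0.4849 0.4037 0.1489] [0.5 0.2 0.4] 0.0621 0.0
gripped blue 15.0 [ 0.4348 -0.0629  0.0225] [-1.2 -0.1  3.3] 0.0458 30.0
lifted 16.0 [ 0.4333 -0.0626  0.1488] [-0.1  0.5 -2.9] 0.0457 30.0
over 17.7 [ 0.5914 -0.1003  0.0495] [ 0.8 -0.7 -2.7] 0.0458 30.0
contact 5 19.2 [ 0.5909 -0.1002  0.0365] [ 1.   0.8 -0.3] 0.0458 30.0
open 19.6 [ 0.5903 -0.1     0.036 ] [ 0.5 -0.1  0.2] 0.0623 0.0
up 20.5 [ 0.5895 -0.0998  0.149 ] [-0.6 -0.  -0.6] 0.0618 0.0
gripped green 24.4 [0.4238 0.1709 0.0225] [-0.8  0.3  4.8] 0.0455 30.0
lifted 25.4 [0.4224 0.1705 0.1488] [ 0.1 -1.4 -2.9] 0.0456 30.0
over 27.3 [0.6168 0.1348 0.0496] [-0.3 -0.  -2.1] 0.0454 30.0
contact 5 28.8 [0.6163 0.1347 0.0365] [0.5 0.7 1. ] 0.0458 30.0
open 29.2 [0.6157 0.1346 0.036 ] [ 0.1 -0.1 -0.1] 0.062 0.0
up 30.1 [0.6149 0.1344 0.1489] [0.8 0.2 0.9] 0.0622 0.0
gripped white 34.2 [ 0.4035 -0.1809  0.0225] [-1.1  0.9  4.1] 0.046 29.9
lifted 35.2 [ 0.4021 -0.1802  0.1487] [ 0.   0.9 -2.9] 0.0457 29.9
over 37.1 [ 0.5154 -0.3564  0.0496] [-0.4  0.1 -2.8] 0.0457 29.9
contact 5 38.6 [ 0.5149 -0.356   0.0365] [-0.7  0.1  0.2] 0.046 29.9
open 39.0 [ 0.5145 -0.3558  0.0361] [ 0.4 -0.3 -0.3] 0.0621 0.0
up 39.9 [ 0.5138 -0.3553  0.1489] [-0.4  0.2  0.8] 0.062 0.0
end 41.4 [ 0.2166 -0.5994  0.2391] [ 0.5  0.6 -0.2] 0.0621 0.0
```

View pics/t3.png

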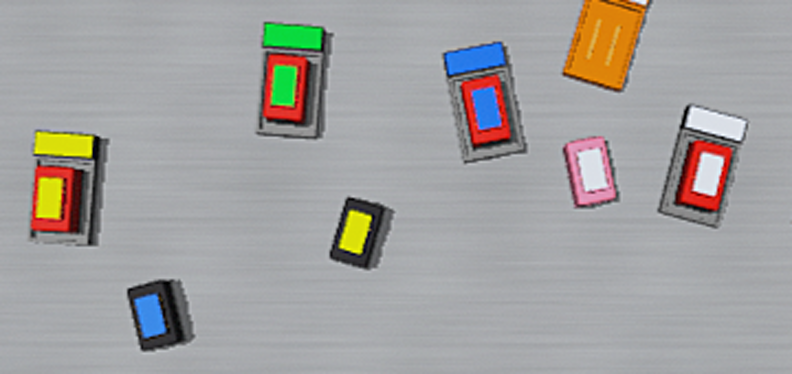

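View pics/s3.png

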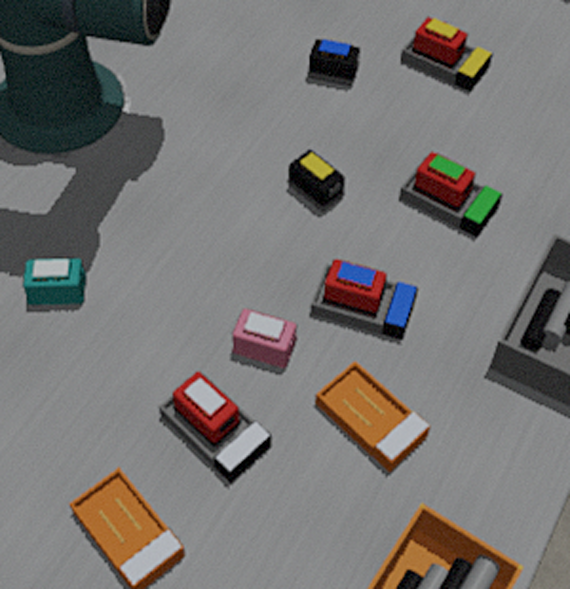

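Both views show all four packs in their matching bays, for example yellow at (52,198) and white at (708,175) in the top crop. The black, pink and turquoise packs have not moved. One numeric seating check, then I hand in.

Run:
```python
from vis import *
from act import DK
T=r.read_camera("top");Q=r.read_camera("scene")
tp={'yellow':(52,198),'blue':(486,107),'green':(284,86),'white':(708,175)};sp={'yellow':(443,30),'blue':(356,275),'green':(446,167),'white':(205,397)}
for c in tp:
    a=[round(120+tp[c][0]/2.2),round(150+tp[c][1]/2.2)];b=[round(170+sp[c][0]/1.9),round(110+sp[c][1]/1.9)]
    mt,ct,n=blob(T,c,a);ms,cs,k=blob(Q,c,b)
    A=axis("top",mt,.072);t=np.radians(DK[c][2]);o=np.array(DK[c][:2])-.066*np.array([np.cos(t),np.sin(t)])
    e=A[0]-o;print(c,tri(ct,cs).round(4),n,k,'off dock axes mm',(1e3*np.array([[np.cos(t),np.sin(t)],[-np.sin(t),np.cos(t)]])@e).round(1),np.degrees(A[1]).round(1)%180,DK[c][2]%180)
```

```text
yellow [0.4846 0.4081 0.0653] 193 86 off dock axes mm [-1.6  1.8] 175.5 176.6
blue [ 0.5905 -0.099   0.068 ] 177 137 off dock axes mm [0.  1.3] 12.099999999999994 11.4
green [0.6163 0.1365 0.0673] 177 109 off dock axes mm [-0.4  1.3] 175.9 175.6
white [ 0.5144 -0.356   0.0685] 178 198 off dock axes mm [-0.4  0.3] 165.3 165
```

```bash
python3 -c "
from station import r
print(r.finish_job())"
```

```text
the job is handed in; nothing more can be done
None
```

All four red packs are upright and fully down in the bays of their own colour, each within about 2.5 mm of the bay centre, the black packs were left alone, and the job was handed in at about 42 s of the 104 s allowed.

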